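# Lift the loaded tote out of its drop-front crate

### The job

The wooden hand tote sits in the plywood crate, kept in by the turned-in top edge of the crate's front flap. First, with the tote still sitting in the crate, fold the front flap all the way down; then lift the tote by its handle bar straight up out of the crate, keeping it level so that the drill-bit case stays lying and the cup stays standing in it. Finish still holding it, level and motionless over the crate, its underside about 10 cm above the crate's rim, and do not disturb the glue bottle, the roll of masking tape and the tape measure next to the crate.

Things in the scene. Friction and masses are not known exactly. Their poses are not given: they have to be found in the camera images.
- crate: plywood crate standing fixed on the bench, open at the top, 172 mm deep (x) without its front flap, 324 mm wide (y), rim 60 mm above the bench; inside 160 x 300 mm, floor 10 mm thick. Origin: centre of the inside on its underside (bench level). Its -x axis points out through the front flap, y along the flap, z up.
- crate_flap (a joint): angle (rad) of the crate's front flap: 0 upright (closed), growing as its top tips out to the crate's -x, 1.57 flat on the bench in front. A 12 mm board 318 mm long, top 61 mm above the hinge, its 6 mm thick top edge turned in 22 mm over the crate, a pull tab at mid-top. Stays by itself near upright; falls open, damped, by its own weight once past about 0.5 rad.
- flap_hinge (a point): point on the flap's hinge line, middle of the flap: 92 mm from the crate's origin along its -x, 6.5 mm above the bench; fixed to the crate. The flap's hinge line runs along the crate's y.
- flap_tab (a point): middle of the top edge of the flap's pull tab, moving with the flap; 99 mm above the hinge line when upright. The tab is 40 mm wide (y), 12 mm thick and stands 38 mm above the turned-in edge.
- tote: light wooden hand tote, 140 (x) x 280 (y) mm, side walls 40 mm high, floor 8 mm thick, about 0.4 kg empty; starts inside the crate on the crate's floor, its axes nearly along the crate's. Origin: centre of its underside, z up.
- tote_bar (a point): centre of the tote's handle bar, 96 mm above its underside. The bar runs along the tote's y, 14 mm thick (x), 22 mm high, free for 88 mm between its posts. The bit case and the cup stand in the end bays, 94 mm either side along y, either way round; with the heavier case the balance point lies about 20 mm from the bar's centre towards it.
- bit_box: red drill-bit case with a clasp, a flat closed box 58 x 100 x 30 mm, about 0.2 kg, lying across one end bay of the tote. Origin: centre of its underside, z up.
- cup: thin white plastic cup, 69 mm across, 103 mm high, about 0.06 kg, standing loose in the other end bay of the tote. Origin: centre of its underside, z up.
- glue_bottle: yellow glue bottle with an orange nozzle, 56 mm across, 170 mm high, standing upright on the bench beside the crate; leave it alone. Origin: centre of its underside.
- masking_tape: roll of masking tape, 105 mm across, 36 mm high, lying on the bench beside the crate; leave it alone. Origin: centre of its underside.
- tape_measure: tape measure, 63 x 99 x 37 mm, lying on the bench behind the crate; leave it alone. Origin: centre of its underside.
Things that resemble listed ones, but are neither listed nor needed, are in the scene too. What is shaped like the cup but green is not meant.

How it is judged:
By the outcome, as a careful person would: the job done as asked, in the order asked, and still so for the second after the job is handed in, while the arm keeps its last pose, push and grip.
It also fails if it takes over 43 s, if anything falls off the work surface, if the arm or the gripper's body presses on something with over 40 N, if the wrist force passes 120 N, or if a joint passes its speed limit or range.

### The arm

A 6-joint arm with a two-finger parallel gripper is mounted at the origin on a cart in front of the work surface, level with it; the furniture and walls round the work are solid. World frame = base frame: x ahead of the robot, y to its left, z up, the work surface at z = 0. Lengths are in m, angles in rad, forces in N, time in s.
With the tool pointing down it reaches from about 0.35 to 0.775 m from the base axis. Payload 7.3 kg.
Tool frame: the origin (TCP) lies on the centre line of the jaws, within the pads' length; the fingertips stand 17 mm ahead of it and the grasp point (between the pads) lies 2 mm behind it (robot.tcp_to_tips is the distance from the TCP to the fingertips, in m); z points along the fingers, y is the line along which they close (so a half turn about z gives the same grasp; the last joint's range is limited). The gripper opens to 92 mm and grips with 3 to 60 N. Pads are 19 mm wide; open, the fingers measure 130 mm over their backs; the gripper's body (75 mm by 190 mm) begins 47 mm behind the grasp point.
Start: joints at [-1.303, 0.342, 1.524, -0, 1.275, -0.146], TCP at [0.211, -0.481, 0.244] pointing down, gripper open.
Joint ranges: [-2.53, 2.53], [-0.77, 2.02], [0.04, 2.7], [-1, 4.14], [0.28, 2.66], [-3.11, 3.11]. Speed limits (rad/s): [2.57, 2.57, 3.14, 3.14, 3.14, 3.14].

### API

Orientations are given as [roll, pitch, yaw] about the fixed x, y, z axes, in that order (R = Rz(yaw) Ry(pitch) Rx(roll)).
In Python, from cell import robot gives the robot as it stands. The module is installed in compiled form; this text tells all that it offers.
- The arm moves only by the tool carry_out, never from a script. Its argument "commands" is a list of rows, each a list of 3 entries, a list of its own where there are three numbers: the shift along the tool's x, y, z in m, then the turn about the tool's z in rad, then the opening, from 0 (shut) to 1 (fully open). In form: [[[dx, dy, dz], yaw, claw], ...]. A call has 1 to 20 rows; each row shifts and turns the commanded pose from where the row before left it, along the tool's axes as they then stand; what a row does not reach is not made up. A row lasts 1/8 s, in which the tool goes at most 62.5 mm and 10.7 degrees, less where a joint would pass 70% of its speed; a pose out of reach is approached as far as the arm can. A call is refused whole if a number of a shift passes 0.0625 or a number of a turn 0.188, either way. A call with a gripper value outside its range is refused whole. The fingers move at their own pace and stop on an object; "newtons" is the grip in N (left out, the last holds). Time passes only in rows, so rows that do not move let the fingers close. It gives the time, the measured TCP pose, the force, the opening and the grip force at its end, in the units of the state.
- robot.observe(): the state, without advancing time (a new reading comes with each control period).
- robot.read_camera(name): name is "scene" or "top" or "wrist"; returns a dict with "pixels" (480x640x3 uint8, red, green, blue), "fx", "fy", "cx", "cy" (pixels), "view" (4x4, takes a point from world to camera coordinates); the wrist camera has in their place "T_tool_cam" (4x4, takes a point from camera to tool coordinates, whose origin is the TCP and whose axes are the flange's). Camera axes: x right, y up, looking along -z (the intrinsics and any distortion apply to the point x, -y, -z); pixel columns grow to the right and rows downward; lengths in m; the calibration is good to about 2 mm. A picture is of the moment at which its call begins: read the wrist's pose just before it. There is no depth.
- robot.hand_in(): hands the job in; it is judged then, once.
Trained networks look in a picture, given as the dict that the camera call returned (one of the last four; its "shot" number tells which), for a name from the list of things; names that differ only in an ending like _2 or _b are one class to them, and where a whole thing is asked for, a point or a joint stands for the part that bears it (a point fixed in the world has none). Each returns a list of dicts, best first, with "p" (0 to 1); they miss things now and then, are a little off and sometimes report something else, mostly with a low value. They report only what shows in the picture. A call takes as long as a camera call. They do not tell look-alikes from the thing itself.
- robot.find_in(picture, name): "at" ([column, row] in pixels, amid what is visible of it).
- robot.tip_of(picture, name): "at" ([column, row] in pixels: a listed point, or the origin of a listed thing).
The state is a dict: "time": time; "qpos": joint angles; "qvel": joint speeds; "joint_efforts": joint torques, N m; "tool_pos": TCP position; "tool_rot": TCP orientation; "contact_force": force on the tool from outside, world axes, zero at the start; "torque": the same for the moment, N m; "opening": finger opening in m; "grip_force": force on a finger pad.
Only numpy, scipy, OpenCV 4.12 (cv2) and the standard library are available. Lean on these libraries where they do the work, as an engineer would, in place of code of your own. Each camera call takes 0.05 s, during which the arm holds its last target. There are 200 camera calls.

## Working session

There is one attempt and no reset: what is moved stays moved. The work goes in short steps, Python scripts to look and compute and a tool call to move; the robot and the scene stay as the last step left them, time stands still between calls to the robot, and variables do not carry over. Pictures are saved under pics/ and viewed, at most 10 in all, crops included, and the job is handed in when it is done.

Besides the shell and the picture viewer there is one more tool, called after "Call:" in YAML: its name, and indented under it one key for each argument. carry_out: Moves the arm, as the interface text tells. Its arguments: {"type":"object","properties":{"commands":{"type":"array"},"newtons":{"type":"number"}},"required":["commands"]}

```bash
mkdir -p pics
cat > h.py <<'E'
import numpy as np, cv2
from cell import robot
from scipy.spatial.transform import Rotation as R
def shot(n,save=None):
    s=robot.observe(); p=robot.read_camera(n)
    if 'view' not in p or n=='wrist':
        T=np.eye(4);T[:3,:3]=R.from_euler('xyz',s['tool_rot']).as_matrix();T[:3,3]=s['tool_pos']
        p['c2w']=T@np.array(p['T_tool_cam'])
    else: p['c2w']=np.linalg.inv(np.array(p['view']))
    if save: cv2.imwrite('pics/'+save,cv2.cvtColor(p['pixels'],cv2.COLOR_RGB2BGR))
    return p
def ray(p,uv):
    d=np.array([(uv[0]-p['cx'])/p['fx'],-(uv[1]-p['cy'])/p['fy'],-1.])
    return p['c2w'][:3,3],p['c2w'][:3,:3]@d
def atz(p,uv,z):
    o,d=ray(p,uv);return o+d*(z-o[2])/d[2]
def tri(obs):
    A=np.zeros((3,3));b=np.zeros(3)
    for p,uv in obs:
        o,d=ray(p,uv);d=d/np.linalg.norm(d);M=np.eye(3)-np.outer(d,d);A+=M;b+=M@o
    return np.linalg.solve(A,b)
def proj(p,X):
    c=np.linalg.inv(p['c2w'])@np.append(X,1);return np.array([p['cx']-p['fx']*c[0]/c[2],p['cy']+p['fy']*c[1]/c[2]])
E
python3 - <<'E'
from h import *
np.set_printoptions(precision=3,suppress=True)
P={n:shot(n,n+'0.png') for n in ('scene','top')}
print({k:type(v).__name__ for k,v in P['top'].items()}, P['scene']['c2w'][:3,3],P['top']['c2w'][:3,3])
for nm in ['crate','flap_hinge','flap_tab','tote','tote_bar','bit_box','cup','glue_bottle','masking_tape','tape_measure']:
    r={n:robot.tip_of(P[n],nm)[:3] for n in P}
    for n in r: print(nm,n,[(np.round(a['at']).tolist(),round(a['p'],2)) for a in r[n]])
    if all(r.values()): print('   ',tri([(P[n],r[n][0]['at']) for n in P]))
E
```

```text
{'pixels': 'ndarray', 'fx': 'float', 'fy': 'float', 'cx': 'float', 'cy': 'float', 'view': 'ndarray', 'shot': 'int', 'c2w': 'ndarray'} [-0.196 -0.767  0.543] [ 0.387 -0.226  0.964]
crate scene []
crate top []
flap_hinge scene [([265.0, 316.0], 0.56)]
flap_hinge top []
flap_tab scene [([264.0, 268.0], 0.95)]
flap_tab top [([321.0, 332.0], 0.77)]
    [ 0.406 -0.233  0.103]
tote scene [([318.0, 306.0], 0.91)]
tote top [([349.0, 298.0], 0.68), ([256.0, 223.0], 0.4)]
    [ 0.469 -0.307  0.012]
tote_bar scene [([317.0, 267.0], 0.63)]
tote_bar top [([353.0, 293.0], 0.7)]
    [ 0.468 -0.307  0.1  ]
bit_box scene [([331.0, 330.0], 0.85)]
bit_box top [([391.0, 318.0], 0.66), ([412.0, 248.0], 0.32)]
    [ 0.412 -0.379  0.019]
cup scene [([303.0, 280.0], 0.97), ([358.0, 256.0], 0.6), ([237.0, 259.0], 0.22)]
cup top [([295.0, 184.0], 0.87), ([308.0, 270.0], 0.68)]
    [ 0.694 -0.191 -0.05 ]
glue_bottle scene []
glue_bottle top [([253.0, 224.0], 0.79), ([306.0, 270.0], 0.26)]
masking_tape scene [([234.0, 260.0], 0.71)]
masking_tape top [([209.0, 285.0], 0.72)]
    [ 0.544 -0.021 -0.005]
tape_measure scene [([396.0, 317.0], 0.71)]
tape_measure top [([411.0, 247.0], 0.7)]
    [ 0.546 -0.448  0.002]
```

View pics/scene0.png

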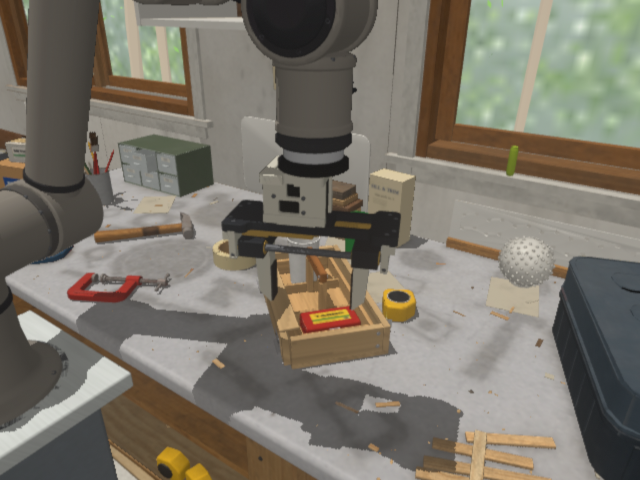

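View pics/top0.png

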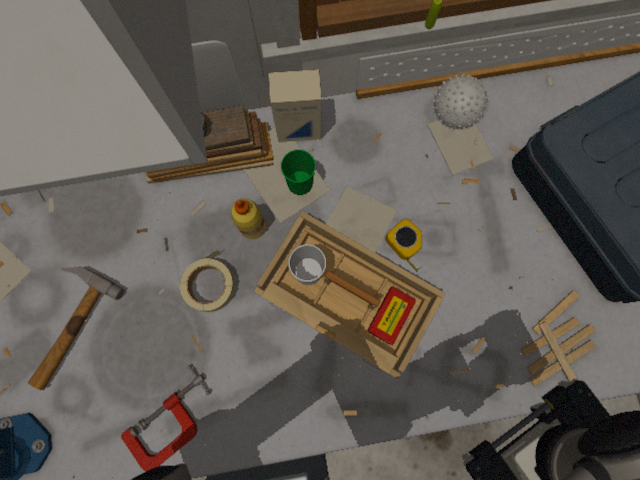

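The scene shows the crate at about top (350,293) with its front towards the lower left. There are two cup shapes: white/grey inside the tote at top (308,265), and green outside at (298,172). The white one is meant, because it stands in the tote. The red case is at (392,316), the glue bottle at (247,218), the masking tape at (207,285) and the tape measure at (405,238). I'll confirm this in one crop.

Run:
```python
from h import *
np.set_printoptions(precision=3,suppress=True)
p=shot('top'); s=shot('scene')
im=cv2.cvtColor(p['pixels'],cv2.COLOR_RGB2BGR)[200:390,225:460]
cv2.imwrite('pics/crop1.png',cv2.resize(im,None,fx=3,fy=3,interpolation=cv2.INTER_CUBIC))
for nm in ['tote_bar','flap_tab','cup','bit_box','glue_bottle','tape_measure','masking_tape']:
  print(nm,[ (atz(p,a['at'],{'tote_bar':.106,'flap_tab':.1055,'cup':.018,'bit_box':.018}.get(nm,0)),round(a['p'],2)) for a in robot.tip_of(p,nm)])
  print('   scene',[ (atz(s,a['at'],{'tote_bar':.106,'flap_tab':.1055,'cup':.018,'bit_box':.018}.get(nm,0)),round(a['p'],2)) for a in robot.tip_of(s,nm)])
print(p['cx'],p['cy'],p['fx'],robot.observe()['tool_rot'])
```

```text
tote_bar [(array([ 0.467, -0.305,  0.106]), 0.92), (array([ 0.528, -0.429,  0.106]), 0.45)]
   scene [(array([ 0.469, -0.311,  0.106]), 0.87)]
flap_tab [(array([ 0.407, -0.234,  0.106]), 0.71)]
   scene [(array([ 0.408, -0.244,  0.105]), 0.74)]
cup [(array([ 0.721, -0.236,  0.018]), 0.88), (array([ 0.54 , -0.228,  0.018]), 0.71)]
   scene [(array([ 0.517, -0.244,  0.018]), 0.77), (array([ 0.707, -0.262,  0.018]), 0.62)]
bit_box [(array([ 0.416, -0.374,  0.018]), 0.87), (array([ 0.532, -0.227,  0.018]), 0.42)]
   scene [(array([ 0.416, -0.383,  0.018]), 0.79), (array([ 0.518, -0.138,  0.018]), 0.5)]
glue_bottle [(array([ 0.652, -0.135,  0.   ]), 0.95)]
   scene []
tape_measure [(array([ 0.547, -0.457,  0.   ]), 0.87)]
   scene [(array([ 0.552, -0.436,  0.   ]), 0.7)]
masking_tape [(array([ 0.544, -0.025,  0.   ]), 0.56)]
   scene [(array([ 0.545, -0.021,  0.   ]), 0.88)]
316.1973655751765 239.8884898787521 468.0430253284885 [3.142 0.    0.414]
```

View pics/crop1.png

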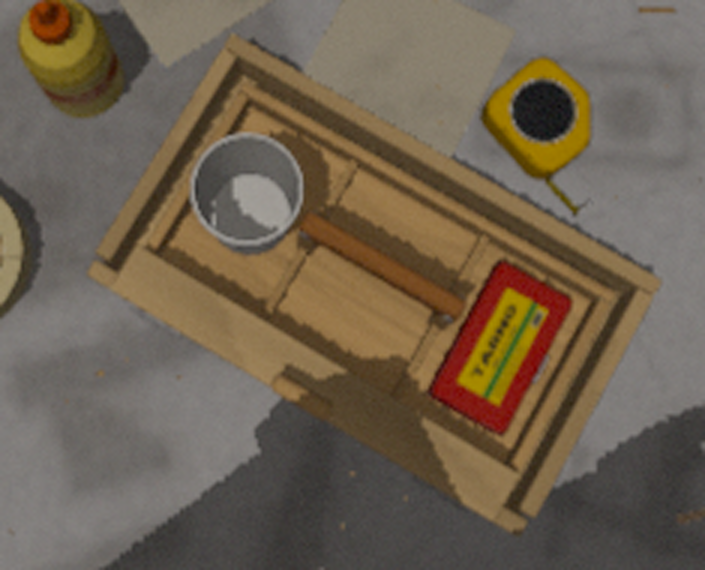

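The crop shows the white cup at crop (247,190) and the red case at (503,345), both in the tote. The bar runs from (305,222) to (455,310), the flap tab is near (303,392), and the front flap edge runs from (90,270) to (520,530). The glue bottle stands upper left and the tape measure upper right, both clear of the crate. Next I'll compute the crate pose from the corners.

Run:
```python
from h import *
np.set_printoptions(precision=3,suppress=True)
p=shot('top')
f=lambda u,v,z: atz(p,(225+u/3,200+v/3),z)[:2]
bl,br=f(237,38,.06),f(658,283,.06)
d=bl-br; print('back',bl,br,np.linalg.norm(d)); y=d/np.linalg.norm(d); x=np.array([y[1],-y[0]])
print('yaw',np.degrees(np.arctan2(x[1],x[0])))
c=(bl+br)/2-x*(.086); print('crate centre',c,'yc',y)
fl,fr=f(90,270,.067),f(520,530,.067); print('front',fl,fr,np.linalg.norm(fl-fr))
d=fl-fr;print('front yaw',np.degrees(np.arctan2(-d[0],d[1])))
for n,q in dict(tab=(303,392,.1055),barL=(305,222,.115),barR=(462,312,.115),cup=(247,190,.12),case=(503,345,.048)).items():
  w=f(*q); print(n,w,'in crate',(w-c)@x,(w-c)@y)
g=np.array([.652,-.135]);print('glue in crate',(g-c)@x,(g-c)@y)
```

```text
back [ 0.644 -0.243] [ 0.435 -0.481] 0.3167319678120868
yaw -41.30387368244132
crate centre [ 0.475 -0.305] yc [0.66  0.751]
front [ 0.507 -0.124] [ 0.302 -0.36 ] 0.3126613138564229
front yaw -40.95791925471204
tab [ 0.407 -0.243] in crate -0.09206879737468712 0.0015269154032433781
barL [ 0.507 -0.262] in crate -0.004381345397171536 0.052627061710522775
barR [ 0.436 -0.345] in crate -0.0025369924763600196 -0.05606353115422894
cup [ 0.531 -0.231] in crate -0.006402631361525407 0.09263974638352793
case [ 0.415 -0.376] in crate 0.0018260279088106973 -0.09359847366577978
glue in crate 0.020734484886247146 0.24438629206658177
```

Call:
carry_out:
  commands:
    - [[0.0366,-0.012,0],0,0]
    - [[0.0366,-0.012,0],0,0]
    - [[0.0366,-0.012,0],0,0]
    - [[0.0366,-0.012,0],0,0]
    - [[0.0366,-0.012,0],0,0]
    - [[0.0366,-0.012,0],0,0]
    - [[0.0366,-0.012,0],0,0]
    - [[0.0366,-0.012,0],0,0]
    - [[0,0,0],-0.147,0]
    - [[0,0,0],-0.147,0]
    - [[0,0,0],-0.147,0]
    - [[0,0,0.03],0,0]
    - [[0,0,0.03],0,0]
    - [[0,0,0],0,0]

```text
time: 3.7
tool_pos: [0.4396, -0.2743, 0.182]
tool_rot: [-3.137, 0.0, 0.855]
contact_force: [-0.2, 0.1, -0.1]
opening: 0.0006
grip_force: 0.0
```

Run:
```python
from h import *
np.set_printoptions(precision=3,suppress=True)
w=shot('wrist','w1.png');s=robot.observe();print(s['tool_pos'],s['tool_rot'],s['opening'],s['contact_force'],s['time'])
c=np.array([.475,-.305]);x=np.array([.755,-.656]);y=np.array([.656,.755])
for nm,z in [('flap_tab',.1055),('tote_bar',.106)]:
  for a in robot.tip_of(w,nm)[:2]:
    q=atz(w,a['at'],z);print(nm,a['at'],a['p'],q,'crate',(q[:2]-c)@x,(q[:2]-c)@y)
for n,X in dict(tabmid=[-.092,0,.1055],bar=[0,0,.106]).items():
  print(n,proj(w,np.append(c+X[0]*x+X[1]*y,X[2])))
```

```text
[ 0.44  -0.275  0.184] [-3.14   0.     0.855] 0.00032778866250287 [-0.637 -0.482  0.022] 3.75
flap_tab [243.7, 255.7] 0.91 [ 0.402 -0.242  0.105] crate -0.09653386504727153 -0.0003725965692287728
tote_bar [378.6, 258.1] 0.74 [ 0.471 -0.304  0.106] crate -0.0035865941000864806 -0.00191333535886448
tabmid [250.193 255.189]
bar [383.969 255.463]
```

View pics/w1.png

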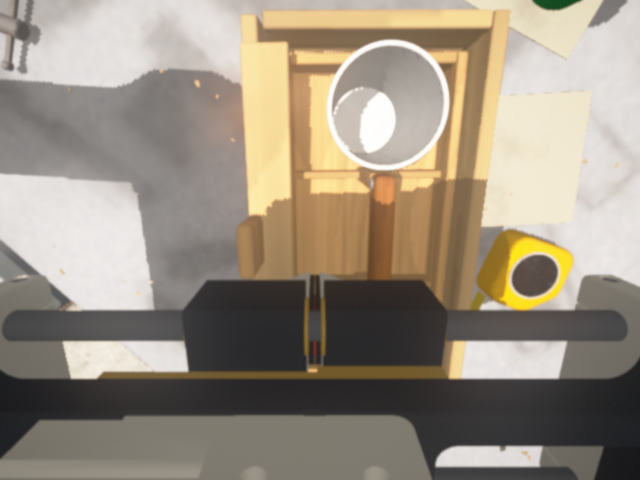

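The wrist view shows the tab at (250,245) and the bar at x≈383, matching my prediction. The closed fingers are between them, so I'll go down behind the tab and push outward.

Call:
carry_out:
  commands:
    - [[0,0,0.028],0,0]
    - [[0,0,0.028],0,0]
    - [[0,0,0.027],0,0]
    - [[0,0,0],0,0]
    - [[0,-0.008,0],0,0]
    - [[0,-0.008,0],0,0]
    - [[0,-0.006,0],0,0]
    - [[0,-0.006,0],0,0]
    - [[0,-0.006,0],0,0]
    - [[0,-0.006,0],0,0]

```text
time: 5.1
tool_pos: [0.4102, -0.2487, 0.1008]
tool_rot: [3.141, 0.0, 0.855]
contact_force: [0.6, -0.5, -0.4]
opening: 0.0005
grip_force: 0.3
```

Call:
carry_out:
  commands:
    - [[0,-0.008,0],0,0]
    - [[0,-0.008,0],0,0]
    - [[0,-0.008,0],0,0]
    - [[0,-0.008,0],0,0]
    - [[0,-0.008,0],0,0]
    - [[0,-0.008,0],0,0]
    - [[0,0,0],0,0]

```text
time: 5.98
tool_pos: [0.3738, -0.2168, 0.1007]
tool_rot: [-3.141, 0.0, 0.855]
contact_force: [0.0, -0.1, 0.2]
opening: 0.0004
grip_force: 0.0
```

Run:
```python
from h import *
np.set_printoptions(precision=3,suppress=True)
w=shot('wrist','w2.png');t=shot('scene');print(robot.observe()['contact_force'],robot.observe()['tool_pos'])
b=w['pixels'];a=t['pixels'][200:400,190:440]
cv2.imwrite('pics/c2.png',cv2.cvtColor(np.hstack([cv2.resize(b,(400,300)),cv2.resize(a,(375,300))]),cv2.COLOR_RGB2BGR))
for p in (w,t): print(robot.tip_of(p,'flap_tab'))
```

```text
[-0.242  0.086 -0.704] [ 0.374 -0.217  0.101]
[{'at': [277.0, 291.3], 'p': 0.69}]
[{'at': [232.9, 279.9], 'p': 0.56}]
```

View pics/c2.png

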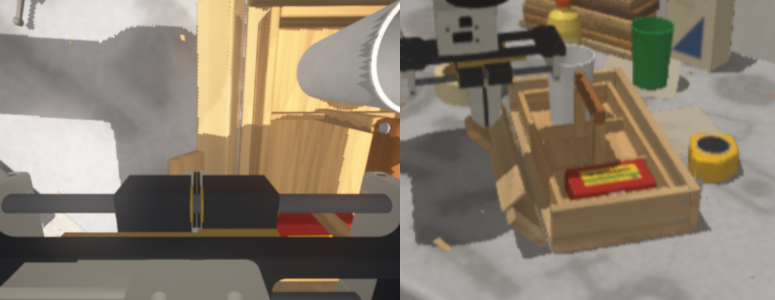

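The flap is tilted well out and is falling away from the fingers (contact force about 0). I'll raise the tool, open the gripper and go above the bar, which gives the flap time to fall.

Call:
carry_out:
  commands:
    - [[0,0,-0.03],0,1]
    - [[0,0,-0.03],0,1]
    - [[-0.005,0.026,0],0,1]
    - [[-0.004,0.026,0],0,1]
    - [[-0.004,0.027,0],0,1]
    - [[-0.004,0.026,0],0,1]
    - [[-0.004,0.026,0],0,1]
    - [[0,0,0],0,1]
    - [[0,0,0],0,1]

```text
time: 7.3
tool_pos: [0.4587, -0.3185, 0.1603]
tool_rot: [-3.14, -0.0, 0.855]
contact_force: [0.3, 0.1, 0.5]
opening: 0.0859
grip_force: 0.0
```

Run:
```python
from h import *
np.set_printoptions(precision=3,suppress=True)
w=shot('wrist');t=shot('scene');s=robot.observe();print(s['tool_pos'],s['opening'],s['time'])
b=w['pixels'];a=t['pixels'][200:400,190:440]
cv2.imwrite('pics/c3.png',cv2.cvtColor(np.hstack([cv2.resize(b,(400,300)),cv2.resize(a,(375,300))]),cv2.COLOR_RGB2BGR))
c=np.array([.475,-.305]);x=np.array([.755,-.656]);y=np.array([.656,.755])
for n,p in (('w',w),('s',t)):
  for nm,z in (('flap_tab',.0065),('tote_bar',.106)):
    for q in robot.tip_of(p,nm)[:1]:
      X=atz(p,q['at'],z);print(n,nm,q,X,'crate',(X[:2]-c)@x,(X[:2]-c)@y)
```

```text
[ 0.459 -0.318  0.161] 0.09063450289032518 7.4
w flap_tab {'at': [96.4, 209.1], 'p': 0.7} [ 0.322 -0.176  0.007] crate -0.19998054976440952 -0.0029327838946110354
w tote_bar {'at': [316.7, 235.7], 'p': 0.72} [ 0.472 -0.304  0.106] crate -0.0027060810261456 -0.0009671548601373999
s flap_tab {'at': [216.7, 316.8], 'p': 0.85} [ 0.337 -0.169  0.006] crate -0.19358112132921843 0.012027170643376722
s tote_bar {'at': [317.2, 265.2], 'p': 0.61} [ 0.468 -0.311  0.106] crate -0.0012950039369969853 -0.009008465585059695
```

View pics/c3.png

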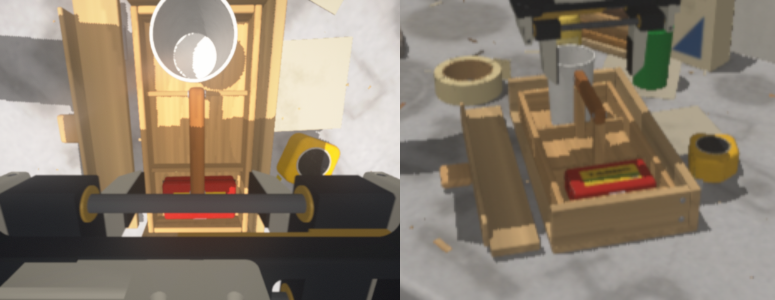

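The flap lies flat: its tab is at crate x≈-0.195 and bench height, where about -0.191 is expected. The cup and case are still in place, and the bar is centred between the fingers. Next I'll descend and grip.

Call:
carry_out:
  commands:
    - [[0,0,0.02],0,1]
    - [[0,0,0.02],0,1]
    - [[0,0,0.016],0,1]
    - [[0,0,0],0,1]
    - [[0,0,0],0,0]
    - [[0,0,0],0,0]
    - [[0,0,0],0,0]
    - [[0,0,0],0,0]
    - [[0,0,0],0,0]
    - [[0,0,0],0,0]
    - [[0,0,0],0,0]
    - [[0,0,0],0,0]
  newtons: 45

```text
time: 9.1
tool_pos: [0.4593, -0.3191, 0.1047]
tool_rot: [-3.142, 0.0, 0.855]
contact_force: [-0.0, -0.9, 0.4]
opening: 0.0165
grip_force: 0.0
```

Call:
carry_out:
  commands:
    - [[0,0,0],0,0]
    - [[0,0,0],0,0]
    - [[0,0,0],0,0]
    - [[0,0,-0.002],0,0]
    - [[0,0,-0.003],0,0]
    - [[0,0,-0.004],0,0]
    - [[0,0,-0.004],0,0]
    - [[0,0,-0.002],0,0]
    - [[0,0,0],0,0]
    - [[0,0,0],0,0]

```text
time: 10.35
tool_pos: [0.4592, -0.3191, 0.1196]
tool_rot: [-3.141, 0.0, 0.855]
contact_force: [-0.5, -0.0, -7.2]
opening: 0.0137
grip_force: 45.0
```

Run:
```python
from h import *
np.set_printoptions(precision=3,suppress=True)
w=shot('wrist');t=shot('scene');s=robot.observe();print(s['tool_pos'],s['opening'],s['grip_force'],s['contact_force'],s['torque'])
b=w['pixels'];a=t['pixels'][200:400,190:440]
cv2.imwrite('pics/c4.png',cv2.cvtColor(np.hstack([cv2.resize(b,(400,300)),cv2.resize(a,(375,300))]),cv2.COLOR_RGB2BGR))
```

```text
[ 0.459 -0.319  0.12 ] 0.0138092358681869 44.9822723865509 [ 0.415 -0.844 -6.91 ] [-0.036 -0.061  0.022]
```

View pics/c4.png

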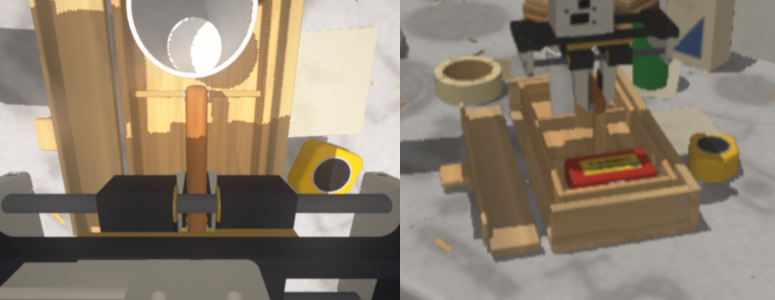

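The tote is held and carried: wrist force is about 7 N and the moment is small. It looks level, with the case lying and the cup standing. I'll lift a further 135 mm smoothly.

Call:
carry_out:
  commands:
    - [[0,0,-0.003],0,0]
    - [[0,0,-0.006],0,0]
    - [[0,0,-0.009],0,0]
    - [[0,0,-0.012],0,0]
    - [[0,0,-0.012],0,0]
    - [[0,0,-0.012],0,0]
    - [[0,0,-0.012],0,0]
    - [[0,0,-0.012],0,0]
    - [[0,0,-0.012],0,0]
    - [[0,0,-0.012],0,0]
    - [[0,0,-0.012],0,0]
    - [[0,0,-0.009],0,0]
    - [[0,0,-0.007],0,0]
    - [[0,0,-0.004],0,0]
    - [[0,0,-0.001],0,0]
    - [[0,0,0],0,0]
    - [[0,0,0],0,0]
    - [[0,0,0],0,0]
    - [[0,0,0],0,0]

```text
time: 12.82
tool_pos: [0.4592, -0.3191, 0.2546]
tool_rot: [-3.141, 0.0, 0.855]
contact_force: [0.1, 0.2, -7.1]
opening: 0.0136
grip_force: 45.0
```

Run:
```python
from h import *
np.set_printoptions(precision=3,suppress=True)
w=shot('wrist');t=shot('scene');s=robot.observe();print(s['tool_pos'],s['tool_rot'],s['opening'],s['grip_force'],s['contact_force'],s['torque'],s['time'])
b=w['pixels'];a=t['pixels'][120:400,140:490]
cv2.imwrite('pics/c5.png',cv2.cvtColor(np.hstack([cv2.resize(b,(400,300)),cv2.resize(a,(375,300))]),cv2.COLOR_RGB2BGR))
c=np.array([.475,-.305]);x=np.array([.755,-.656]);y=np.array([.656,.755])
for nm,z in (('tote',.16),('cup',.168),('bit_box',.168)):
  for q in robot.tip_of(t,nm)[:2]:
    X=atz(t,q['at'],z)[:2]-c;print(nm,q,X@x,X@y)
```

```text
[ 0.459 -0.319  0.255] [-3.142  0.     0.855] 0.013843768478264773 44.982367157936096 [-0.397 -0.318 -7.885] [-0.054 -0.026  0.035] 12.925
tote {'at': [315.6, 237.3], 'p': 0.87} -0.0026192287836578182 -0.0001295102678978982
cup {'at': [302.8, 216.0], 'p': 0.59} -0.007441140823210832 0.08572952855405014
bit_box {'at': [332.8, 258.3], 'p': 0.58} 0.0011001379653390755 -0.10237689913994516
```

View pics/c5.png

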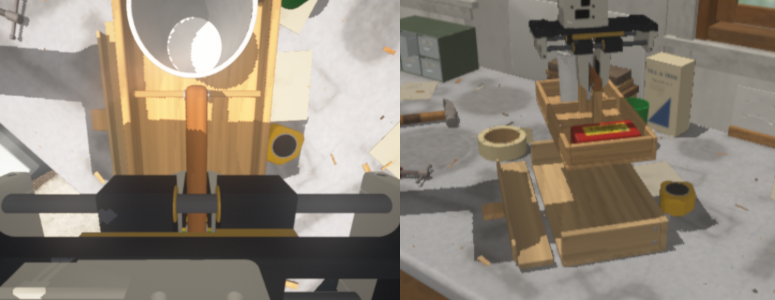

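The tote hangs level over the crate with its underside at z≈0.16. The cup is standing, the case is lying, the flap is flat and the neighbouring things are untouched, so I'll hand in.

```bash
python3 -c "
from cell import robot
print(robot.hand_in())"
```

```text
the job is handed in; nothing more can be done
None
```

The job is handed in: with the tote still in the crate, I folded the front flap flat, then lifted the tote straight up by its bar; it is held level and still about 10 cm above the rim, the cup standing and the case lying, with the glue bottle, masking tape and tape measure untouched.

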